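# Lock the balancing spindle, nip up the arbor nut, release the brake

### The arm

A 6-joint arm with a two-finger parallel gripper is mounted at the origin on the work surface. World frame = base frame: x ahead of the robot, y to its left, z up, the work surface at z = 0. Lengths are in m, angles in degrees, forces in N, time in s.
With the tool pointing down it reaches from about 0.375 to 0.975 m from the base axis. Payload 3.8 kg.
Tool frame: the origin (TCP) lies on the centre line of the jaws, within the pads' length; the fingertips stand 14 mm ahead of it and the grasp point (between the pads) lies 5 mm behind it; z points along the fingers, y is the line along which they close (so a half turn about z gives the same grasp; the last joint's range is limited). The gripper opens to 85 mm and grips with 20 to 120 N. Pads are 22 mm wide; open, the fingers measure 114 mm over their backs; the gripper's body (76 mm by 85 mm) begins 54 mm behind the grasp point. The pads swing forward as they close: fully open they stand 13 mm farther back than shut.
Start: joints at [73.001, 15.12, 91.902, -0, 72.978, -2.114], TCP at [0.173, 0.652, 0.245] pointing down, gripper open.
Joint ranges: [-150.88, 150.88], [-54.13, 125.18], [17.81, 147.31], [-75.09, 255.09], [0, 152.58], [-146.25, 146.25]. Speed limits (degrees/s): [147.25, 147.25, 180, 180, 180, 180].

### API

Orientations are given as [roll, pitch, yaw] about the fixed x, y, z axes, in that order (R = Rz(yaw) Ry(pitch) Rx(roll)).
In Python, from bench import goto, servo_line, move_j, release, grasp, pause, ik, get_state, camera, Unreachable, sign_off gives the robot as it stands. Calls block until the motion is done:
- goto(position, orientation): joint-space move of the TCP to a pose.
- servo_line(position, vel=0.15, frame=None, until_force=None): straight line of the TCP; frame=None keeps the orientation; vel is the mean speed in m/s. With until_force (N) it stops when the force on the tool has changed by that much, and returns True; else False.
- move_j(angles): joint-space move.
- release() and grasp(force=None): open the fingers fully, or close them until they stop; force is the grip in N (None keeps the last).
- pause(seconds).
- ik(position, orientation): joint angles nearest the present ones, or None.
- get_state(): the state.
- camera(name): name is "side" or "top"; returns a dict with "image" (384x512x3 uint8, red, green, blue), "fx", "fy", "cx", "cy" (pixels), "R" (3x3) and "t" (3): a world point X has camera coordinates R X + t. Camera axes: x right, y down, z forward; pixel columns grow to the right and rows downward; lengths in m; the calibration is good to about 2 mm. A picture is of the moment at which its call begins. There is no depth.
A pose or a line that the arm cannot do raises Unreachable and nothing moves.
- sign_off(): hands the job in; it is judged then, once.
The state is a dict: "time": time; "joint_pos": joint angles; "joint_velocities": joint speeds; "joint_torque": joint torques, N m; "tcp_pos": TCP position; "orientation": TCP orientation; "force": force on the tool from outside, world axes, zero at the start; "torque": the same for the moment, N m; "width": opening from 0.0 (shut) to 1.0 (fully open); "gripper_force": force on a finger pad.
Only numpy, scipy, OpenCV 4.12 (cv2) and the standard library are available. Lean on these libraries where they do the work, as an engineer would, in place of code of your own. Each camera call takes 0.05 s, during which the arm holds its last target. There are 200 camera calls.

### The job

The impeller's hand nut on the balancing stand is slack. Press the spindle brake lever down until the brake bites and holds firmly by itself (without crushing its lining), then turn the wing-shaped hand nut clockwise until it is fully tight, and flick the brake lever fully up again so that the spindle is free. Do not let the impeller turn from where it stands, and leave the other things on the shelf alone.

Things in the scene. Friction and masses are not known exactly. Their poses are not given: they have to be found in the camera images.
- stand: Fixed cast-iron bench stand with a vertical spindle, foot 240 x 290 mm and 45 mm high. Origin on the shelf on the spindle axis, z up; the brake sits on its -y side.
- rotor: All that turns with the spindle, almost freely while the brake is off: steel faceplate 200 mm across, 18 mm thick (origin at the centre of its underside, 88 mm over the shelf), on it a bronze impeller 160 mm across (top, the 84 mm eye ring, 168 mm over the shelf), clamp washer and hand nut.
- rim (a point): Point on the impeller's upper edge, 78 mm from the spindle axis; shows how far the impeller has turned.
- arbor_nut (a joint): Hand nut on top of the arbor, angle against the impeller; grows clockwise from above (tightening). Starts at 0.15 to 0.6 rad, tight against a firm stop at 1.3. Takes about 0.25 N m to turn, which drags the impeller round if the brake is off; 0.5 N m brings it fully home. With the brake properly on the impeller holds against at least 0.65 N m.
- nut_grip (a point): Point on the spindle axis in the nut's wing bar, 213 mm over the shelf, where to pinch it. The bar is one upright blade 56 mm long (the point's x axis), 13 mm thick (y) and 36 mm high, from 193 to 229 mm over the shelf; below it is the nut's round collar, 40 mm across.
- brake_lever (a joint): Kick-down brake lever, rad: 0 is fully up against its stop (45 degrees above level, brake off); grows as the lever goes down, to 1.05 at most. Its hinge is stiff: 6 to 7 N at the ball moves it, up or down, and it stays where it is left. The brake bites somewhere between 0.45 and 0.75 rad, depending on the wear and setting of the shoe, which must be felt.
- brake_hinge (a point): Centre of the brake lever's hinge, on the fixed bracket, 124 mm over the shelf. x runs along the hinge axis, the lever reaches out towards -y (away from the spindle), z up. With the lever at angle q the ball's centre is at y = -115 mm cos(0.785 - q), z = +115 mm sin(0.785 - q) from here.
- brake_shoe: Sprung, lined shoe on the short arm under the lever's hinge; presses on the faceplate's rim when the lever is down. From the bite on, the force at the lever's ball climbs by some 0.75 N per mm. Pressed to about 14 N at the ball (in its direction of travel) the brake is properly on and holds by itself; beyond 19 N the lining is crushed.
- canister: Bystander: aluminium screw-top canister, 88 mm across, 125 mm high; origin under its centre.
- mug: Bystander: blue enamel mug, 82 mm across, 85 mm high; origin under its centre.
- lantern_ring: Bystander: flat-lying bronze lantern ring, 84 mm across, 24 mm high; origin under its centre.
- mag_base: Bystander: steel magnetic base block 50 x 60 x 55 mm with a short post on top, 112 mm high over all; origin under its centre.
- lever_ball (a point): Centre of the black ball, 30 mm in diameter, at the end of the brake lever's 12 mm steel rod, 115 mm from the hinge axis.
- brake: The spindle brake: fixed steel bracket (62 mm wide, 92 mm high) bolted on the stand beside the faceplate, with its lever and shoe. Origin under the bracket, 45 mm over the shelf; axes as for brake_hinge.

How it is judged:
By the outcome, as a careful person would: the job done as asked, in the order asked, and still so for the second after the job is handed in, with the robot touching nothing.
It also fails if it takes over 72 s, if anything falls off the work surface, if the arm or the gripper's body presses on something with over 40 N, if the wrist force passes 120 N, or if a joint passes its speed limit or range.

## Working session

There is one attempt and no reset: what is moved stays moved. The work goes in short steps, each a Python script; the robot and the scene stay as the last script left them, time stands still between calls to the robot, and variables do not carry over. Pictures are saved under pics/ and viewed, at most 10 in all, crops included, and the job is handed in when it is done.

```bash
mkdir -p pics; python3 - <<'E'
from bench import *
import cv2,numpy as np
for n in("side","top"):
    c=camera(n);cv2.imwrite(f"pics/{n}0.png",cv2.resize(c["image"][:,:,::-1],(800,600),interpolation=cv2.INTER_CUBIC))
    print(n,c["fx"],c["fy"],c["cx"],c["cy"],np.round(c["R"],4).tolist(),np.round(c["t"],4).tolist())
print(get_state())
E
```

```text
side 364.59770673085404 364.59770673085404 261.5324476251543 194.39791441606417 [[0.9228, -0.3847, -0.023], [-0.2415, -0.5308, -0.8124], [0.3003, 0.7552, -0.5827]] [-0.4945, 0.2609, 0.8509]
top 477.23591291118044 477.23591291118044 245.59392895053298 189.69975634879313 [[-0.0274, -0.9993, -0.0239], [-0.9942, 0.0297, -0.1035], [0.1041, 0.0209, -0.9943]] [0.0218, 0.5536, 1.4789]
{'time': 0.1, 'joint_pos': array([ 7.30014971e+01,  1.51631448e+01,  9.19729472e+01,  2.42447440e-03,
        7.29787512e+01, -2.11533732e+00]), 'joint_velocities': array([ 0.01712098, -0.10178555, -0.30717274, -0.0195396 ,  0.02032112,
       -0.04757723]), 'joint_torque': array([-8.21031645e-04, -5.16699171e+01, -3.68594348e+01, -9.31262662e-05,
        6.22141917e-03,  2.61671585e-05]), 'tcp_pos': array([0.17318931, 0.65174868, 0.24411102]), 'orientation': array([-1.79885321e+02, -6.55426595e-03,  1.65116116e+02]), 'force': array([ 0.81846892,  0.35325634, -0.27829415]), 'torque': array([0.00205051, 0.00541545, 0.01421293]), 'gripper_force': 0.0, 'width': 0.9981048616720726}
```

View pics/side0.png

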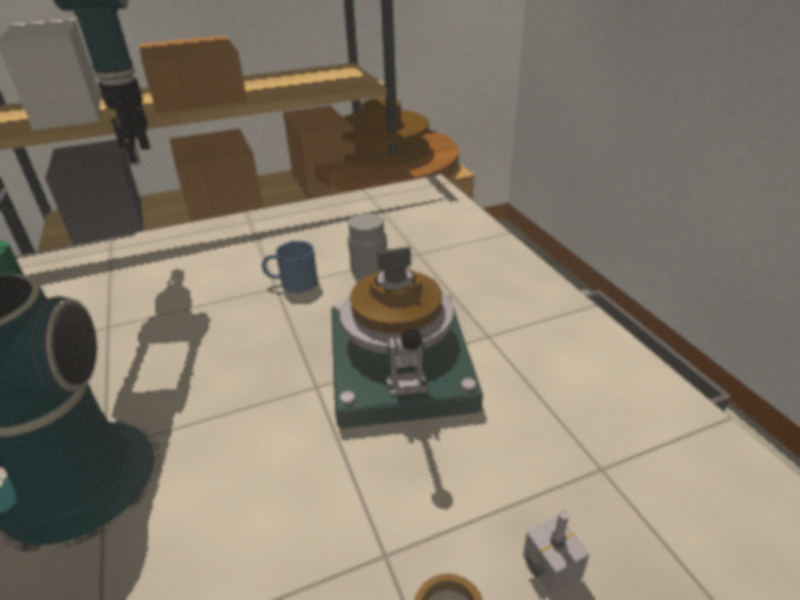

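View pics/top0.png

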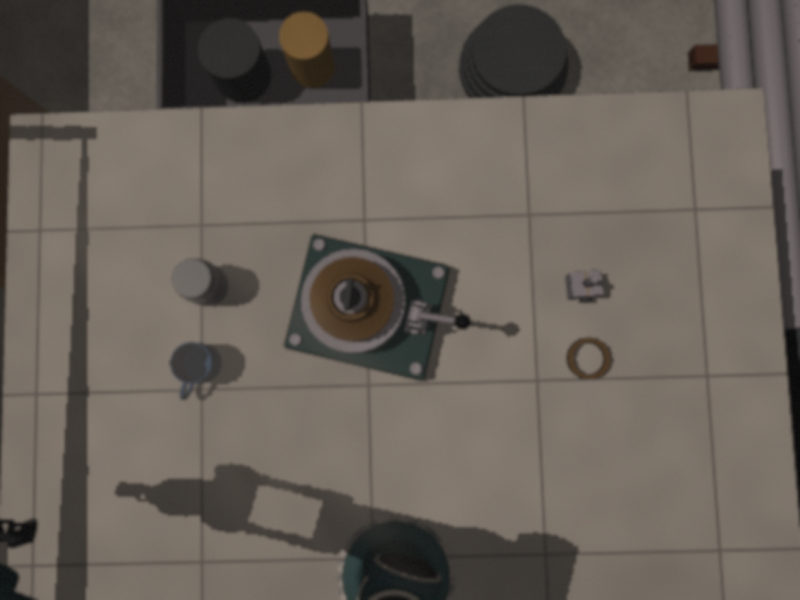

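Side view: ball near (411,338), wing blade near (395,264), canister and mug behind the stand. Top view: nut (351,297), ball (462,321), lever pointing to the right of the picture (−y). I'll zoom in on these and triangulate.

```bash
cat > h.py <<'E'
import numpy as np,cv2
from bench import *
def proj(c,X):
    p=c["R"]@np.asarray(X,float)+c["t"]; return np.array([c["fx"]*p[0]/p[2]+c["cx"],c["fy"]*p[1]/p[2]+c["cy"]])
def atz(c,uv,z):
    d=c["R"].T@np.array([(uv[0]-c["cx"])/c["fx"],(uv[1]-c["cy"])/c["fy"],1]);o=-c["R"].T@c["t"]
    return o+d*(z-o[2])/d[2]
def tri(cs,uvs):
    A=[];b=[]
    for c,uv in zip(cs,uvs):
        d=c["R"].T@np.array([(uv[0]-c["cx"])/c["fx"],(uv[1]-c["cy"])/c["fy"],1]);d/=np.linalg.norm(d)
        P=np.eye(3)-np.outer(d,d);A.append(P);b.append(P@(-c["R"].T@c["t"]))
    return np.linalg.lstsq(np.vstack(A),np.hstack(b),rcond=None)[0]
E
python3 - <<'E'
from h import *
s,t=camera("side"),camera("top")
k=1/1.5625
print("ball",tri((s,t),[np.array([411,338])*k,np.array([462,321])*k]))
print("nut",tri((s,t),[np.array([395,264])*k,np.array([351,297])*k]), atz(t,np.array([351,297])*k,.229))
print("plate",atz(t,np.array([354,301])*k,.106))
cor=[atz(t,np.array(p)*k,.045) for p in [(314,235),(457,266),(427,380),(286,347)]]
print(np.round(cor,4).tolist(),np.mean(cor,0)); e=cor[1]-cor[0];print(np.linalg.norm(e),np.linalg.norm(cor[3]-cor[0]))
def crop(c,u,v,w,h,f): return cv2.resize(c["image"][v:v+h,u:u+w,::-1],None,fx=f,fy=f,interpolation=cv2.INTER_CUBIC)
a=crop(t,180,145,130,100,6);b=crop(s,210,145,100,120,5)
cv2.imwrite("pics/c1.png",a);cv2.imwrite("pics/c2.png",b)
E
```

```text
ball [ 0.48776382 -0.13525745  0.20711216]
nut [0.53897097 0.06029326 0.20188523] [0.53374447 0.05924696 0.229     ]
plate [0.53879997 0.06168338 0.106     ]
[[0.6814, 0.1433, 0.045], [0.6092, -0.1428, 0.045], [0.3839, -0.0752, 0.045], [0.4568, 0.2032, 0.045]] [0.53282256 0.03210156 0.045     ]
0.29506160996890524 0.2323965548436474
```

View pics/c1.png

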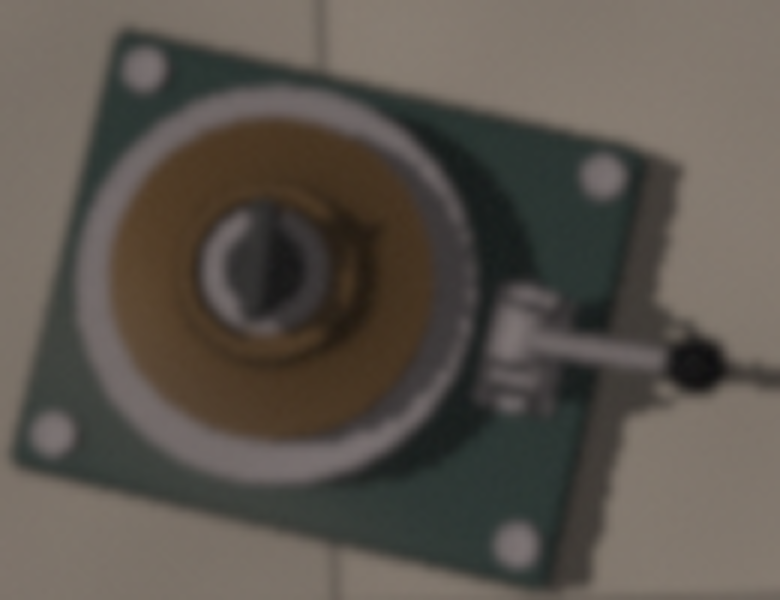

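View pics/c2.png

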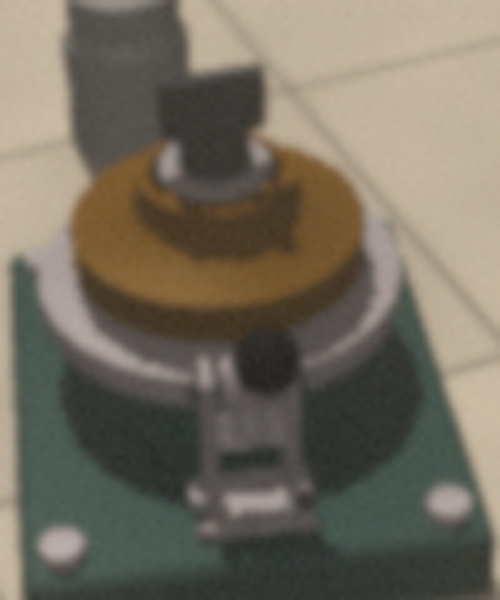

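Top crop: ball (697,363), faceplate circle centre (277,285), blade running nearly vertically in the picture. Side crop: ball (267,358), blade's top edge from (160,85) to (263,68), bottom near (162,135).

```bash
python3 - <<'E'
from h import *
s,t=camera("side"),camera("top")
T=lambda x,y:np.array([180+(x+.5)/6-.5,145+(y+.5)/6-.5]);S=lambda x,y:np.array([210+(x+.5)/5-.5,145+(y+.5)/5-.5])
b=tri((s,t),[S(267,358),T(697,363)]);print("ball",b, "resid",proj(s,b)-S(267,358),proj(t,b)-T(697,363))
pl=atz(t,T(277,285),.106);print("plate",pl)
im=atz(t,T(272,278),.150);print("impeller",im)
d=(b-pl)[:2];print("dist",np.linalg.norm(d),"dir",np.degrees(np.arctan2(*d)))
print("plate radius",[np.linalg.norm(atz(t,T(*p),.106)-pl) for p in[(75,285),(478,285),(277,85),(277,485)]])
sc=[atz(t,T(*p),.049) for p in[(144,70),(603,177),(517,546),(52,434)]]
e=sc[1]-sc[0]+sc[2]-sc[3];print("stand -y dir",np.degrees(np.arctan2(e[0],e[1])),np.mean(sc,0))
l,r=atz(s,S(160,85),.229),atz(s,S(263,68),.229);print("blade",l,r,np.linalg.norm(r-l),np.degrees(np.arctan2(*(r-l)[[1,0]])),(l+r)/2)
l,r=atz(s,S(163,136),.193),atz(s,S(262,125),.193);print("bladebot",l,r,np.linalg.norm(r-l),(l+r)/2)
l,r=atz(t,T(265,197),.229),atz(t,T(262,315),.229);print("bladetop",l,r,np.linalg.norm(r-l),np.degrees(np.arctan2(*(r-l)[[1,0]])))
a=cv2.resize(t["image"][170:210,200:250,::-1],None,fx=15,fy=15,interpolation=cv2.INTER_CUBIC)
cv2.imwrite("pics/c3.png",cv2.convertScaleAbs(a,alpha=2))
E
```

```text
ball [ 0.48822413 -0.13530088  0.20741494] resid [ 0.08970416 -0.01298587] [-0.01898115  0.06693625]
plate [0.54054904 0.06407542 0.106     ]
impeller [0.5395884  0.06365035 0.15      ]
dist 0.20612813302064464 dir -165.2947524736324
plate radius [np.float64(0.1012616030560358), np.float64(0.10042046104000418), np.float64(0.10118604536967397), np.float64(0.09972502554601602)]
stand -y dir -164.94789784721587 [0.53487396 0.04121339 0.049     ]
blade [0.51346242 0.06321057 0.229     ] [0.56721462 0.05705353 0.229     ] 0.05410367761923078 -6.534462257277992 [0.54033852 0.06013205 0.229     ]
bladebot [0.51620288 0.07191569 0.193     ] [0.56716616 0.06034034 0.193     ] 0.05226130777809382 [0.54168452 0.06612801 0.193     ]
bladetop [0.56880025 0.06089724 0.229     ] [0.51459365 0.06349412 0.229     ] 0.0542687729652931 177.25722153642985
```

View pics/c3.png

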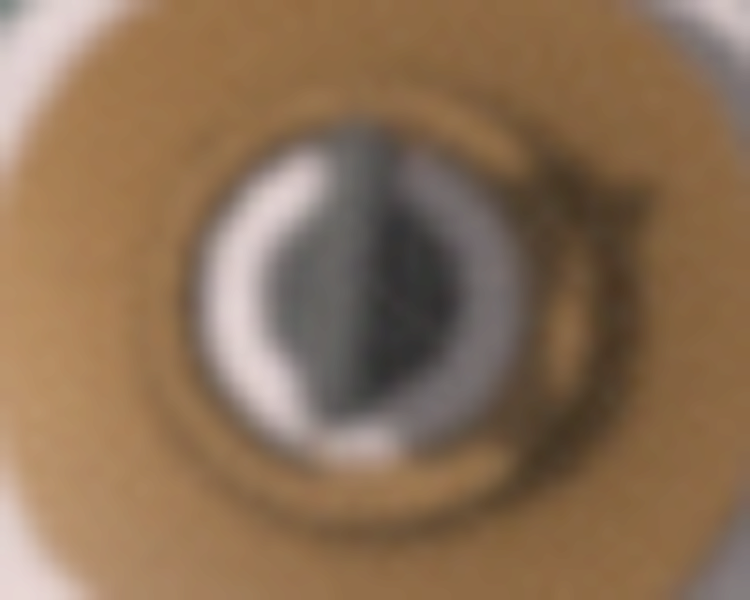

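Blade yaw ≈ −6.5° in both views, spindle axis ≈ (0.540, 0.063), and the ball sits at its q=0 height. I'm pressing the lever with closed fingers along its arc.

```bash
cat >> h.py <<'E'
A=np.radians(14.9); OUT=np.array([-np.sin(A),-np.cos(A),0]); Z=np.array([0,0,1.])
B0=np.array([.4882,-.1353,.2062]); H=B0-.115*np.cos(.7854)*(OUT+Z)
ball=lambda q:H+.115*(np.cos(.7854-q)*OUT+np.sin(.7854-q)*Z)
tang=lambda q:np.sin(.7854-q)*OUT-np.cos(.7854-q)*Z   # direction of downward travel
YP=90-14.9
E
python3 - <<'E'
from h import *
p=get_state()["tcp_pos"]
servo_line([p[0],p[1],.38],vel=.25)
goto(ball(0)+[0,0,.10],[180,0,YP]); grasp(30)
s=get_state();print(s["time"],s["tcp_pos"],s["orientation"],s["force"],s["joint_pos"],s["width"])
hit=servo_line(ball(0)+[0,0,.024],vel=.04,until_force=3)
s=get_state();print(hit,s["time"],s["tcp_pos"],ball(0)[2]+.029,s["force"])
E
```

```text
4.7417 [ 0.48817747 -0.13530774  0.30617194] [-1.79996226e+02 -1.30427166e-03  7.50984635e+01] [-0.08048904 -0.39563149  0.34839708] [-1.83098345e+01 -5.26256756e+00  1.07540208e+02  1.10278277e-03
  7.77262044e+01 -3.40853248e+00] -0.003982333446028939
True 6.4083 [ 0.48811021 -0.13543678  0.23307635] 0.2352002986950473 [-0.38479092  0.1240867   3.75288053]
```

```bash
python3 - <<'E'
from h import *
off=np.array([0,0,.0269])
def step(q,v):
    servo_line(ball(q)+off,vel=v)
    s=get_state();f=-s["force"]@tang(q)
    print(f"{q:.3f} t={s['time']:.2f} f={f:.2f} F={np.round(s['force'],1)} dz={1000*(s['tcp_pos']-ball(q)-off)[2]:.2f}")
    return f
for q in(.1,.2,.3,.36,.42): step(q,.05)
while q<.9:
    q+=.02; f=step(q,.03)
    if f>11: break
E
```

```text
0.100 t=6.77 f=1.83 F=[-2.9 -1.5  4.1] dz=0.59
0.200 t=7.15 f=2.09 F=[-2.4 -3.5  5.2] dz=0.87
0.300 t=7.53 f=2.81 F=[-1.7 -4.3  5.6] dz=1.02
0.360 t=7.83 f=3.42 F=[-1.3 -3.5  5.4] dz=1.00
0.420 t=8.12 f=2.87 F=[-1.7 -4.1  4.8] dz=0.89
0.440 t=8.37 f=4.20 F=[-1.1 -5.   6.3] dz=1.05
0.460 t=8.62 f=4.86 F=[-2.  -4.7  6.8] dz=1.16
0.480 t=8.87 f=4.70 F=[-2.9 -4.3  6.5] dz=1.19
0.500 t=9.12 f=4.71 F=[-0.8 -4.9  6.4] dz=1.21
0.520 t=9.37 f=5.64 F=[-1.2 -4.2  7. ] dz=1.20
0.540 t=9.62 f=5.73 F=[-1.6 -4.5  7.1] dz=1.17
0.560 t=9.87 f=4.95 F=[-0.8 -4.6  6.1] dz=1.12
0.580 t=10.12 f=4.42 F=[-0.7 -4.6  5.5] dz=1.07
0.600 t=10.37 f=4.08 F=[-1.1 -4.3  5. ] dz=1.02
0.620 t=10.62 f=4.11 F=[-0.9 -4.4  4.9] dz=0.96
0.640 t=10.87 f=4.86 F=[-0.4 -4.2  5.5] dz=0.91
0.660 t=11.12 f=4.30 F=[-1.1 -3.7  4.8] dz=0.85
0.680 t=11.37 f=5.12 F=[-1.  -3.6  5.6] dz=0.78
0.700 t=11.62 f=4.90 F=[-0.9 -4.4  5.3] dz=0.77
0.720 t=11.87 f=5.44 F=[-1.2 -4.   5.7] dz=0.98
0.740 t=12.12 f=7.13 F=[-2.4 -4.9  7.4] dz=1.30
0.760 t=12.37 f=9.25 F=[-1.9 -5.4  9.4] dz=1.60
0.780 t=12.62 f=11.27 F=[-4.1 -5.4 11.3] dz=1.92
```

```bash
python3 - <<'E'
from h import *
off=np.array([0,0,.0269]);q=.78
while q<.86:
    q+=.01;servo_line(ball(q)+off,vel=.02)
    F=[get_state()]
    for _ in range(3): pause(.03);F.append(get_state())
    f=np.mean([-s["force"]@tang(q) for s in F]);s=F[-1]
    print(f"{q:.3f} t={s['time']:.2f} f={f:.2f} F={np.round(s['force'],1)} d={1000*(s['tcp_pos']-ball(q)-off)@tang(q):.2f}")
    if f>15.3: break
E
```

```text
0.790 t=12.97 f=12.68 F=[-6.  -5.8 12.3] d=-2.25
0.800 t=13.32 f=14.62 F=[-5.4 -6.6 14.7] d=-2.57
0.810 t=13.67 f=15.02 F=[-5.6 -6.4 15.8] d=-2.65
0.820 t=14.02 f=15.77 F=[-6.2 -7.2 15.7] d=-2.72
```

```bash
python3 - <<'E'
from h import *
off=np.array([0,0,.0269]);q=.829
servo_line(ball(q)+off,vel=.02)
for _ in range(3):
    s=get_state();print(-s["force"]@tang(q),1000*(s['tcp_pos']-ball(q)-off)@tang(q));pause(.03)
p=s["tcp_pos"]; servo_line([p[0],p[1],p[2]+.04],vel=.1)
servo_line([p[0],p[1],.36],vel=.25)
# nut: above with jaws open
N=np.array([.540,.063,0]); goto([N[0],N[1],.31],[180,0,173.5]); release()
s=get_state();print(s["time"],s["joint_pos"],s["force"],s["torque"])
c,t=camera("side"),camera("top")
print("ball side",proj(c,ball(.8)),"top",proj(t,ball(.8)))
a=cv2.resize(c["image"][110:270,200:310,::-1],None,fx=3.7,fy=3.7,interpolation=cv2.INTER_CUBIC)
b=cv2.resize(t["image"][150:250,190:310,::-1],None,fx=3,fy=3,interpolation=cv2.INTER_CUBIC)
o=np.zeros((600,800,3),np.uint8);o[:a.shape[0],:a.shape[1]]=a;o[:b.shape[0],420:420+b.shape[1]]=b;cv2.imwrite("pics/d1.png",o)
E
```

```text
16.65025732159629 -3.050280252763997
16.37804024272297 -3.048343621764114
16.037963016433615 -3.0331963025314836
17.7167 [ 4.03380911e+00 -1.14700027e+00  1.03239333e+02  2.32082226e-03
  7.79074115e+01 -7.94693867e+01] [ 0.26390398 -0.61088114 -0.78127622] [ 0.00781827 -0.04295876 -0.00232546]
ball side [265.99679104 255.77354804] top [304.62096672 209.81767094]
```

View pics/d1.png

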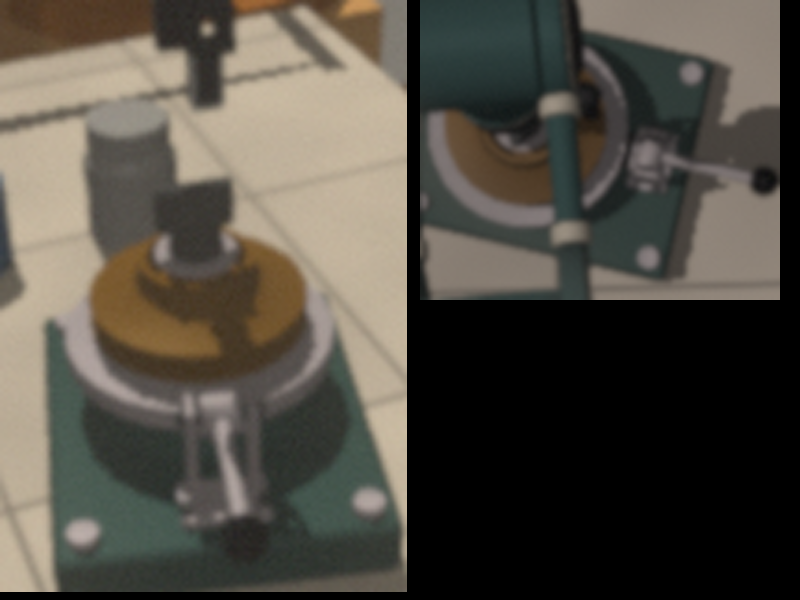

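The picture shows the lever staying down (ball at (243,535) in the crop, as projected for q≈0.8) and the jaws above the blade. Next I grip the nut and turn it.

```bash
python3 - <<'E'
from h import *
N=[.540,.063]
r=servo_line([*N,.212],vel=.08,until_force=4)
s0=get_state();print(r,s0["tcp_pos"],s0["torque"])
if not r:
    grasp(50); s=get_state();print("grip",s["width"]*85,s["gripper_force"],s["force"],s["torque"],s["time"])
    y=173.5
    for k in range(3):
        y-=7; goto([*N,.212],[180,0,y]); pause(.05); s=get_state()
        print(y,round(s["time"],2),np.round(s["orientation"],2),np.round(s["torque"],3),np.round(s["force"],1),round(s["width"]*85,1))
E
```

```text
False [0.54055789 0.06303215 0.21279211] [-0.01145067 -0.01674015  0.03273421]
grip 12.51525953364562 52.1465939283371 [-0.22010414 11.45331968  0.11471874] [ 1.50104979 -0.13209027 -0.21328004] 19.85
166.5 20.15 [ 1.7963e+02 -1.0000e-02  1.6646e+02] [ 1.413 -0.103 -0.237] [ 1.1 11.7  0.6] 12.1
159.5 20.45 [ 1.7962e+02 -6.0000e-02  1.5946e+02] [ 1.514 -0.092 -0.2  ] [-0.  11.7 -0.5] 12.1
152.5 20.75 [ 1.7961e+02 -1.1000e-01  1.5246e+02] [ 1.489 -0.099 -0.268] [ 1.3 13.   0.2] 12.2
```

```bash
python3 - <<'E'
from h import *
c,t=camera("side"),camera("top")
a=cv2.resize(c["image"][130:230,210:310,::-1],None,fx=5.9,fy=5.9,interpolation=cv2.INTER_CUBIC)
cv2.imwrite("pics/d2.png",cv2.convertScaleAbs(a,alpha=1.4))
E
```

```text
(no output)
```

View pics/d2.png

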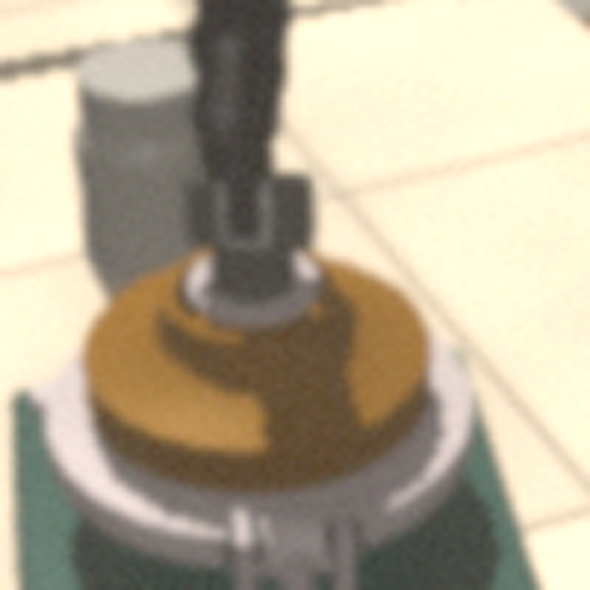

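The blade is held flat between the pads and follows them. The side force (~11 N in y) shows I'm slightly off axis, so I'll shift to relieve it and keep turning.

```bash
python3 - <<'E'
from h import *
N=np.array([.540,.063]);y=152.5
def rd(tag):
    S=[]
    for _ in range(4): pause(.02);S.append(get_state())
    f=np.mean([s["force"] for s in S],0);m=np.mean([s["torque"] for s in S],0)
    print(tag,round(S[-1]["time"],2),"yaw",round(S[-1]["orientation"][2],2),"F",np.round(f,1),"M",np.round(m,3),"tcp",np.round(S[-1]["tcp_pos"][:2],4)); return f,m
rd("now")
for dy in(.001,.002):
    servo_line([N[0],N[1]+dy,.212],vel=.02); f,m=rd(f"dy{dy}")
N=N+[0,.002]
for k in range(3):
    y-=4; goto([*N,.212],[180,0,y]); rd(y)
E
```

```text
now 20.92 yaw 152.46 F [ 1.3 12.5  0.4] M [ 1.542 -0.115 -0.238] tcp [0.5405 0.0667]
dy0.001 21.23 yaw 152.47 F [ 0.9  9.5 -0.1] M [ 1.102 -0.118 -0.217] tcp [0.5405 0.0668]
dy0.002 21.55 yaw 152.47 F [0.7 6.7 1. ] M [ 0.686 -0.087 -0.212] tcp [0.5405 0.0668]
148.5 21.87 yaw 148.47 F [1.2 6.3 0.5] M [ 0.757 -0.094 -0.233] tcp [0.5406 0.0669]
144.5 22.18 yaw 144.47 F [1.3 6.7 0.8] M [ 0.793 -0.142 -0.202] tcp [0.5406 0.067 ]
140.5 22.5 yaw 140.47 F [1.6 6.8 0.1] M [ 0.804 -0.13  -0.22 ] tcp [0.5406 0.0671]
```

```bash
cat >> h.py <<'E'
def rd(tag):
    S=[]
    for _ in range(4): pause(.02);S.append(get_state())
    f=np.mean([s["force"] for s in S],0);m=np.mean([s["torque"] for s in S],0)
    print(tag,round(S[-1]["time"],2),"yaw",round(S[-1]["orientation"][2],2),"F",np.round(f,1),"M",np.round(m,3),"tcp",np.round(S[-1]["tcp_pos"][:2],4)); return f,m
E
python3 - <<'E'
from h import *
N=np.array([.540,.0672]);y=140.5
servo_line([*N,.212],vel=.02); f,m0=rd("shift")
while y>106:
    y-=4 if y>136 else 2; goto([*N,.212],[180,0,y]); f,m=rd(y)
    if abs(m[2]-m0[2])>.1 or abs(m[2])>.42: break
E
```

```text
shift 22.82 yaw 140.48 F [2.1 0.1 1.3] M [-0.077 -0.269 -0.211] tcp [0.5406 0.0672]
136.5 23.14 yaw 136.56 F [3.4 0.9 1.8] M [-0.006 -0.47  -0.244] tcp [0.5407 0.0673]
132.5 23.46 yaw 132.6 F [4.7 0.8 1.8] M [ 0.043 -0.689 -0.216] tcp [0.5407 0.0673]
130.5 23.77 yaw 130.6 F [5.3 0.9 1.9] M [ 0.095 -0.737 -0.006] tcp [0.5407 0.0673]
```

```bash
python3 - <<'E'
from h import *
N=np.array([.540,.0672])
s=get_state();print(s["joint_torque"],s["joint_pos"],s["width"]*85,s["gripper_force"])
N=N+[.0006,0]
for y in(130.5,129.7):
    goto([*N,.212],[180,0,y]); rd(y); s=get_state(); print(s["joint_torque"][5],s["joint_pos"][5],s["width"]*85)
c=camera("side")
a=cv2.resize(c["image"][130:230,210:310,::-1],None,fx=5.9,fy=5.9,interpolation=cv2.INTER_CUBIC)
cv2.imwrite("pics/d3.png",cv2.convertScaleAbs(a,alpha=1.4))
E
```

```text
[-1.93667114e-01 -3.67630720e+01 -3.17761087e+01 -1.24604171e-01
  1.65209714e+00 -1.34211741e-02] [ 4.47281984e+00  2.33657485e+00  1.10085466e+02  3.73743457e-03
  6.74795021e+01 -3.61306030e+01] 12.587877875501887 51.836498379707336
130.5 24.09 yaw 130.54 F [2.6 1.4 4.1] M [ 0.153 -0.42   0.083] tcp [0.5407 0.0673]
0.06852004677057266 -36.07504166561631 12.253890321012676
129.7 24.41 yaw 129.69 F [2.8 1.9 5.2] M [ 0.131 -0.383  0.144] tcp [0.5408 0.0673]
0.13460647780448198 -35.21987664816162 12.03192823564571
```

View pics/d3.png

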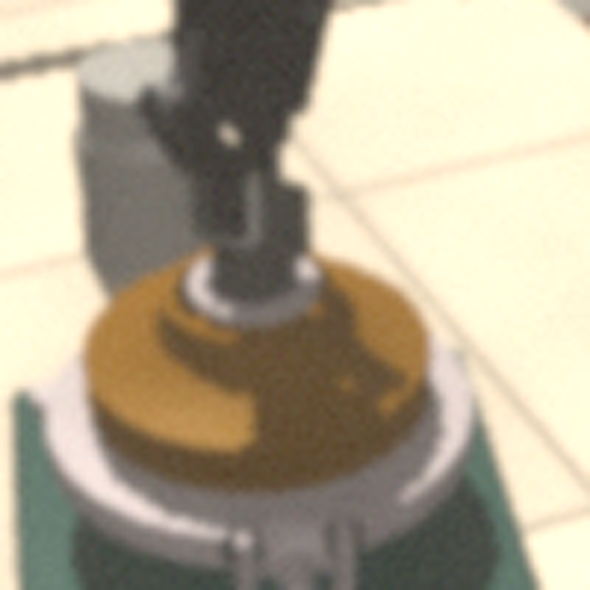

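The blade still follows the jaws, 42° in, and the torque is now rising positively. That fits the firm stop; the earlier negative readings look like friction residue after each step settled. I'll continue in fine steps to about 0.52 N m.

```bash
python3 - <<'E'
from h import *
N=np.array([.5408,.0674]);y=129.7
while y>120:
    y-=.5; goto([*N,.212],[180,0,y]); f,m=rd(round(y,1))
    if m[2]>.5: break
print(get_state()["joint_torque"][5],get_state()["width"]*85)
E
```

```text
129.2 24.77 yaw 129.2 F [2.2 0.8 6. ] M [ 0.071 -0.299  0.167] tcp [0.5408 0.0673]
128.7 25.09 yaw 128.7 F [2.  1.3 5.3] M [ 0.049 -0.314  0.188] tcp [0.5408 0.0673]
128.2 25.41 yaw 128.19 F [2.3 0.9 5.3] M [ 0.094 -0.31   0.162] tcp [0.5408 0.0674]
127.7 25.73 yaw 127.7 F [2.6 1.  5.7] M [ 0.103 -0.299  0.173] tcp [0.5408 0.0673]
127.2 26.04 yaw 127.2 F [2.3 0.8 5.8] M [ 0.075 -0.308  0.133] tcp [0.5408 0.0674]
126.7 26.36 yaw 126.7 F [2.2 0.5 5.2] M [ 0.124 -0.31   0.165] tcp [0.5408 0.0674]
126.2 26.68 yaw 126.2 F [2.4 1.  5.4] M [ 0.096 -0.306  0.17 ] tcp [0.5408 0.0674]
125.7 26.99 yaw 125.7 F [1.9 1.3 5.7] M [ 0.069 -0.316  0.147] tcp [0.5408 0.0674]
125.2 27.31 yaw 125.2 F [2.2 1.2 5.6] M [ 0.098 -0.314  0.147] tcp [0.5408 0.0674]
124.7 27.62 yaw 124.7 F [2.9 1.  5. ] M [ 0.103 -0.329  0.149] tcp [0.5409 0.0674]
124.2 27.94 yaw 124.2 F [2.1 1.3 5.7] M [ 0.112 -0.334  0.162] tcp [0.5409 0.0674]
123.7 28.26 yaw 123.7 F [2.3 0.8 5.3] M [ 0.091 -0.359  0.163] tcp [0.5409 0.0674]
123.2 28.57 yaw 123.2 F [3.1 1.2 5.2] M [ 0.12  -0.334  0.151] tcp [0.5409 0.0674]
122.7 28.89 yaw 122.7 F [2.1 1.1 5.4] M [ 0.081 -0.343  0.154] tcp [0.5409 0.0674]
122.2 29.21 yaw 122.19 F [2.9 1.5 5.1] M [ 0.121 -0.355  0.141] tcp [0.5409 0.0674]
121.7 29.52 yaw 121.69 F [2.8 0.9 4.8] M [ 0.09  -0.357  0.174] tcp [0.5409 0.0674]
121.2 29.84 yaw 121.19 F [2.6 1.4 5.4] M [ 0.121 -0.366  0.134] tcp [0.5409 0.0674]
120.7 30.16 yaw 120.69 F [2.7 1.4 5.1] M [ 0.12  -0.341  0.144] tcp [0.5409 0.0674]
120.2 30.48 yaw 120.19 F [2.8 1.3 5.8] M [ 0.08  -0.386  0.189] tcp [0.5409 0.0674]
119.7 30.79 yaw 119.69 F [3.1 0.9 5.1] M [ 0.128 -0.379  0.156] tcp [0.5409 0.0674]
0.15954159200191498 12.076671440497917
```

```bash
python3 - <<'E'
from h import *
N=np.array([.5408,.0674]);y=119.7
while y>107:
    y-=.7; goto([*N,.212],[180,0,y]); f,m=rd(round(y,1))
    if m[2]>.27: break
while m[2]<.5 and y>105:
    y-=.4; goto([*N,.212],[180,0,y]); f,m=rd(round(y,1))
E
```

```text
119.0 31.11 yaw 118.99 F [2.8 1.  5.2] M [ 0.129 -0.363  0.148] tcp [0.541  0.0675]
118.3 31.43 yaw 118.29 F [2.8 1.9 5.4] M [ 0.146 -0.385  0.148] tcp [0.5409 0.0675]
117.6 31.74 yaw 117.59 F [2.9 1.6 5.1] M [ 0.128 -0.377  0.131] tcp [0.5409 0.0675]
116.9 32.06 yaw 116.89 F [2.7 1.2 5.2] M [ 0.157 -0.382  0.152] tcp [0.541  0.0675]
116.2 32.38 yaw 116.19 F [3.1 1.2 4.9] M [ 0.162 -0.394  0.13 ] tcp [0.541  0.0675]
115.5 32.69 yaw 115.49 F [3.  1.2 5.1] M [ 0.142 -0.39   0.115] tcp [0.541  0.0675]
114.8 33.01 yaw 114.81 F [3.  1.8 5.4] M [ 0.251 -0.4    0.264] tcp [0.541  0.0676]
114.1 33.33 yaw 114.19 F [3.  1.5 5.1] M [ 0.267 -0.382  0.777] tcp [0.541  0.0676]
```

The stop was reached at yaw ≈114.6° (≈1.03 rad turned). The torque then rose steeply to 0.78 N m and held, so the nut is home. Next: release, then grip the ball and lift it along its arc.

```bash
python3 - <<'E'
from h import *
release(); s=get_state(); p=s["tcp_pos"]; print(s["width"],s["torque"])
servo_line([p[0],p[1],.31],vel=.15)
g=np.array([0,0,-.005-.001])
b=ball(.80)
goto([b[0],b[1],.25],[180,0,YP]); f0=get_state()["force"]
r=servo_line(b+g,vel=.08,until_force=5); s=get_state(); print(r,s["tcp_pos"],s["force"],s["time"])
if not r:
    grasp(45); s=get_state();print("grip",s["width"]*85,s["gripper_force"],s["force"],s["time"])
    for q in(.72,.64,.56,.48,.40,.32,.24,.16,.08,.04):
        servo_line(ball(q)+g,vel=.06); s=get_state(); f=s["force"]-f0
        print(f"{q:.2f} t={s['time']:.2f} tang={f@tang(q):.1f} F={np.round(f,1)} err={np.round(1000*(s['tcp_pos']-ball(q)-g),1)} w={s['width']*85:.1f}")
E
```

```text
1.0010316124270866 [ 0.03045873  0.05537405 -0.03988932]
False [ 0.47996683 -0.16800764  0.11778054] [ 0.17179298 -0.01229263  0.97876044] 37.6167
grip 27.405731738779583 43.98462653160095 [-4.13085806  1.17398223  4.93328456] 38.1917
0.72 t=38.49 tang=-0.0 F=[-3.2  0.9 -0. ] err=[-0.7  0.3 -0. ] w=27.1
0.64 t=38.79 tang=1.6 F=[-2.4  1.6 -1.7] err=[-0.7  0.5  0.1] w=27.0
0.56 t=39.09 tang=2.8 F=[-3.5  2.8 -3.3] err=[-0.6  0.7  0.4] w=27.6
0.48 t=39.39 tang=3.7 F=[-3.2  4.5 -5. ] err=[-0.5  0.9  0.8] w=27.2
0.40 t=39.69 tang=3.2 F=[-5.4  5.4 -5.1] err=[-0.4  1.2  1.1] w=27.4
0.32 t=39.99 tang=2.8 F=[-4.6  5.4 -5.2] err=[-0.4  1.2  1.3] w=27.3
0.24 t=40.29 tang=2.5 F=[-4.7  5.6 -5.4] err=[-0.3  1.4  1.4] w=27.4
0.16 t=40.59 tang=3.1 F=[-5.8  5.7 -6.8] err=[-0.3  1.3  1.4] w=27.4
0.08 t=40.89 tang=3.3 F=[-5.6  4.8 -7. ] err=[-0.3  1.4  1.5] w=27.2
0.04 t=41.14 tang=5.0 F=[-5.1  3.1 -8.4] err=[-0.4  1.1  1.2] w=27.1
```

```bash
python3 - <<'E'
from h import *
g=np.array([0,0,-.006]);q=.03
while q>-.14:
    q-=.015; servo_line(ball(q)+g,vel=.04); s=get_state(); f=s["force"]
    print(f"{q:.3f} t={s['time']:.2f} tang={f@tang(q):.1f} F={np.round(f,1)} err={np.round(1000*(s['tcp_pos']-ball(q)-g),1)} w={s['width']*85:.1f}")
    if f@tang(q)>16: break
E
```

```text
0.015 t=41.39 tang=5.7 F=[-6.2  2.3 -8.6] err=[-0.5  0.7  0.9] w=27.1
0.000 t=41.64 tang=6.9 F=[-6.1  0.9 -9.1] err=[-0.6  0.5  0.7] w=27.0
-0.015 t=41.89 tang=6.7 F=[ -5.7   1.9 -10. ] err=[-0.6  0.4  0.6] w=26.8
-0.030 t=42.14 tang=7.0 F=[ -5.6   1.3 -10. ] err=[-0.6  0.5  0.5] w=27.0
-0.045 t=42.39 tang=6.4 F=[ -6.2   2.4 -10.2] err=[-0.5  0.6  0.5] w=27.1
-0.060 t=42.64 tang=8.4 F=[ -5.7   0.  -11.1] err=[-0.6  0.5  0.5] w=27.2
-0.075 t=42.89 tang=5.6 F=[-5.2  2.5 -9.9] err=[-0.5  0.6  0.4] w=27.4
-0.090 t=43.14 tang=6.5 F=[ -6.1   1.6 -10. ] err=[-0.5  0.8  0.2] w=27.4
-0.105 t=43.39 tang=12.0 F=[ -5.   -1.9 -15.1] err=[-0.8 -0.3 -0.7] w=27.2
-0.120 t=43.64 tang=15.7 F=[ -3.7  -3.2 -20.3] err=[-0.8 -0.1 -1.2] w=26.9
-0.135 t=43.89 tang=17.5 F=[ -1.7  -2.3 -25.4] err=[-0.7  0.4 -1.4] w=26.7
```

Force rose clearly at the end, which looks like the stop. Releasing and checking with a picture.

```bash
python3 - <<'E'
from h import *
release(); p=get_state()["tcp_pos"]; servo_line([p[0],p[1],.36],vel=.15)
goto([.35,-.35,.36],[180,0,YP-30]); print(get_state()["time"])
c,t=camera("side"),camera("top")
for q in(0,.1): print(q,proj(c,ball(q)),proj(t,ball(q)))
a=cv2.resize(c["image"][145:265,210:310,::-1],None,fx=4,fy=4,interpolation=cv2.INTER_CUBIC)
b=cv2.resize(t["image"][145:245,180:310,::-1],None,fx=3,fy=3,interpolation=cv2.INTER_CUBIC)
o=np.zeros((480,800,3),np.uint8);o[:a.shape[0],:a.shape[1]]=a;o[:b.shape[0],405:405+b.shape[1]]=b;cv2.imwrite("pics/e1.png",o)
E
```

```text
46.6833
0 [263.0908102  216.63391465] [295.6956859  205.19022848]
0.1 [263.6743245  222.02135155] [298.15486888 206.04026587]
```

View pics/e1.png

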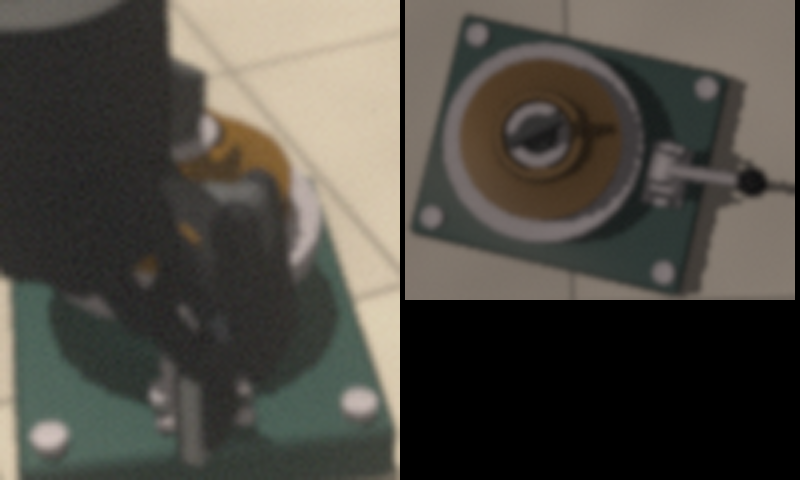

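The top view is clear (the arm hides the side view): the ball at (752,182) in the composite maps to about (295.5,205.4), which is q≈0. I'll compare its centroid with the first picture.

```bash
python3 - <<'E'
from h import *
t=camera("top");n=cv2.resize(t["image"][145:245,180:310,::-1],None,fx=6,fy=6,interpolation=cv2.INTER_CUBIC)
def cen(i):
    g=cv2.cvtColor(i,cv2.COLOR_BGR2GRAY)[320:410,645:750];m=(g<45).astype(np.uint8);M=cv2.moments(m,True);return M["m10"]/M["m00"]/6,M["m01"]/M["m00"]/6,M["m00"]
print(cen(cv2.imread("pics/c1.png")),cen(n),get_state()["time"])
E
```

```text
(8.501305082143405, 7.441040994933211, 2171.0) (8.144738881140555, 7.38152797148613, 2151.0) 46.8333
```

The ball is now at least as far up as at the start, so the lever is against its stop.

```bash
python3 -c "
from bench import *
print(sign_off())"
```

```text
the job is handed in; nothing more can be done
None
```

I pressed the brake on (about 16 N at the ball), turned the hand nut clockwise to its stop (held at about 0.78 N m, above the 0.65 N m the brake is sure to hold; the impeller has no mark to check for slip), put the lever fully up again, and handed in at about 47 s.

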